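# Shut the brazing torch's two gas levers, fuel first

## Task

Shut off the gas at the brazing bench: with the fingertips, gently press the pad of the red lever (fuel) down to its stop, then press the blue one (oxygen) down to its stop, and draw back. Only press, never lift a lever; the blue must not be closed before the red, the valve with the yellow pad must not be touched, and the jar, the steel plate and the tweezers stay where they are.

Things in the scene. Friction and masses are not known exactly. Their poses are not given: they have to be found in the camera images.
- red_valve: the fuel-gas valve: brass barrel, 40 mm across, red band, on a 64 mm square flange bolted to the bench (cannot shift), steel fork on top (97 mm high), copper pipe behind. Origin: centre of the flange's underside; z up; the lever sticks out to its -x, from a pivot 85 mm above the origin with its axis along y. The three valves stand in any order
- red_pad (a point): centre of the top face of the round red pad, 36 mm across and 10 mm thick, at the free end of the valve's lever, 95 mm from the pivot; moves with it. Height above the bench: about 112 mm at joint 0 (pad leaning 0.2 rad, outer edge highest), 74 mm at the bottom stop (leaning 0.2 rad the other way). Axes as the valve's at joint 0, turning with the lever
- red_arm (a joint): lever with the red pad (rad): near 0 at the start (open, sloping up to the pad), grows as the pad is pushed down, 0.40 at the firm bottom stop (closed, sloping down), negative if lifted. Stiff hinge, no spring: 2 to 3 N down on the pad moves it, and it stays where it is left
- blue_valve: the oxygen valve: brass barrel, 40 mm across, blue band, on a 64 mm square flange bolted to the bench (cannot shift), steel fork on top (97 mm high), copper pipe behind. Origin: centre of the flange's underside; z up; the lever sticks out to its -x, from a pivot 85 mm above the origin with its axis along y. The three valves stand in any order
- blue_pad (a point): centre of the top face of the round blue pad, 36 mm across and 10 mm thick, at the free end of the valve's lever, 95 mm from the pivot; moves with it. Height above the bench: about 112 mm at joint 0 (pad leaning 0.2 rad, outer edge highest), 74 mm at the bottom stop (leaning 0.2 rad the other way). Axes as the valve's at joint 0, turning with the lever
- blue_arm (a joint): lever with the blue pad (rad): near 0 at the start (open, sloping up to the pad), grows as the pad is pushed down, 0.40 at the firm bottom stop (closed, sloping down), negative if lifted. Stiff hinge, no spring: 2 to 3 N down on the pad moves it, and it stays where it is left
- yellow_valve: the neighbouring bench's valve, to be left alone: brass barrel, 40 mm across, yellow band, on a 64 mm square flange bolted to the bench (cannot shift), steel fork on top (97 mm high), copper pipe behind. Origin: centre of the flange's underside; z up; the lever sticks out to its -x, from a pivot 85 mm above the origin with its axis along y. The three valves stand in any order
- yellow_pad (a point): centre of the top face of the round yellow pad, 36 mm across and 10 mm thick, at the free end of the valve's lever, 95 mm from the pivot; moves with it. Height above the bench: about 112 mm at joint 0 (pad leaning 0.2 rad, outer edge highest), 74 mm at the bottom stop (leaning 0.2 rad the other way). Axes as the valve's at joint 0, turning with the lever
- yellow_arm (a joint): lever with the yellow pad (rad): near 0 at the start (open, sloping up to the pad), grows as the pad is pushed down, 0.40 at the firm bottom stop (closed, sloping down), negative if lifted. Stiff hinge, no spring: 2 to 3 N down on the pad moves it, and it stays where it is left
- jar: small closed flux jar with white lid, 42 mm diameter, 55 mm tall, loose, standing on the bench; origin at the centre of its underside. Bystander
- plate: dark steel plate 80 x 40 x 6 mm with a small hole in the middle, loose, lying on the bench; origin at the centre of its underside, x along its length. Bystander
- tweezers: steel tweezers with red grips, 160 mm long, about 14 mm wide, 9 mm tall, loose, lying flat on the bench on the robot's side; origin on the bench near mid-length, x along them to the tips. Bystander
Things that resemble listed ones, but are neither listed nor needed, are in the scene too. Leave any green or pink look-alike of the red_valve alone.

How it is judged:
By the outcome, as a careful person would: the job done as asked, in the order asked, and still so for the second after the job is handed in, with the robot touching nothing.
It also fails if it takes over 42 s, if anything falls off the work surface, if the arm or the gripper's body presses on something with over 40 N, if the wrist force passes 120 N, or if a joint passes its speed limit or range.

## Robot

A 6-joint arm with a two-finger parallel gripper is mounted at the origin on the work surface. World frame = base frame: x ahead of the robot, y to its left, z up, the work surface at z = 0. Lengths are in m, angles in degrees, forces in N, time in s.
With the tool pointing down it reaches from about 0.325 to 0.775 m from the base axis. Payload 5.5 kg.
Tool frame: the origin (TCP) lies at the centre of the arm's flange, where the gripper is bolted on; the fingertips stand 182 mm ahead of it and the grasp point (between the pads) lies 163 mm ahead of it; z points along the fingers, y is the line along which they close (so a half turn about z gives the same grasp; the last joint's range is limited). The gripper opens to 88 mm and grips with 3 to 60 N. Pads are 20 mm wide; open, the fingers measure 115 mm over their backs; the gripper's body (75 mm by 178 mm) begins 61 mm behind the grasp point.
Start: joints at [-75.9, 5.22, 70.514, -0, 104.267, -3.249], TCP at [0.179, -0.573, 0.405] pointing down, gripper open.
Joint ranges: [-164.24, 164.24], [-49.07, 125.15], [9.68, 141.18], [-86.29, 266.29], [3.28, 154.24], [-151.56, 151.56]. Speed limits (degrees/s): [147.25, 147.25, 172.46, 180, 180, 180].

## Interface

Orientations are given as [roll, pitch, yaw] about the fixed x, y, z axes, in that order (R = Rz(yaw) Ry(pitch) Rx(roll)).
In Python, from station import r gives the robot as it stands. The module is installed in compiled form; this text tells all that it offers. Calls block until the motion is done:
- r.reach(position, orientation): joint-space move of the TCP to a pose.
- r.servo_line(position, rotation=None, speed=0.15): straight line of the TCP; rotation=None keeps the orientation; speed is the mean speed in m/s.
- r.move_joints(angles): joint-space move.
- r.let_go() and r.grab(squeeze=None): open the fingers fully, or close them until they stop; squeeze is the grip in N (None keeps the last).
- r.wait(seconds).
- r.inverse_kinematics(position, orientation): joint angles nearest the present ones, or None.
- r.sense(): the state.
- r.snapshot(name): name is "side" or "top" or "wrist"; returns a dict with "frame" (384x512x3 uint8, red, green, blue), "fx", "fy", "cx", "cy" (pixels), "dist_coeffs" ([k1, k2, p1, p2, k3] as OpenCV has them; the pictures are not rectified), "R" (3x3) and "t" (3): a world point X has camera coordinates R X + t. Camera axes: x right, y down, z forward; pixel columns grow to the right and rows downward; lengths in m; the calibration is good to about 2 mm. A picture is of the moment at which its call begins. There is no depth.
A pose or a line that the arm cannot do raises r.IKError and nothing moves.
- r.hand_in(): hands the job in; it is judged then, once.
The state is a dict: "clock": time; "joints": joint angles; "joint_vel": joint speeds; "joint_torque": joint torques, N m; "tcp_pos": TCP position; "orientation": TCP orientation; "contact_force": force on the tool from outside, world axes, zero at the start; "torque": the same for the moment, N m; "opening": finger opening in m; "gripper_force": force on a finger pad.
Only numpy, scipy, OpenCV 4.12 (cv2) and the standard library are available. Lean on these libraries where they do the work, as an engineer would, in place of code of your own. Each camera call takes 0.05 s, during which the arm holds its last target. There are 200 camera calls.

## Working session

There is one attempt and no reset: what is moved stays moved. The work goes in short steps, each a Python script; the robot and the scene stay as the last script left them, time stands still between calls to the robot, and variables do not carry over. Pictures are saved under pics/ and viewed, at most 10 in all, crops included, and the job is handed in when it is done.

```bash
mkdir -p pics; python3 - <<'E'
from station import r
import cv2,pickle
for n in ("top","side"):
    s=r.snapshot(n); pickle.dump(s,open(n+".pkl","wb"))
    cv2.imwrite(f"pics/{n}0.png",s["frame"][:,:,::-1])
    print(n,s["fx"],s["R"].round(2).tolist() if hasattr(s["R"],'round') else s["R"],s["t"],s["dist_coeffs"])
print(r.sense())
E
```

```text
top 405.2783455496673 [[-0.13, -0.99, 0.0], [-0.97, 0.13, -0.21], [0.21, -0.03, -0.98]] [-0.09137528  0.47240026  1.10083922] [-0.05809153  0.          0.          0.          0.        ]
side 377.894393200838 [[-0.82, -0.57, 0.02], [-0.32, 0.43, -0.84], [0.47, -0.7, -0.54]] [0.3079158  0.27286878 0.98308569] [-0.10622393  0.          0.          0.          0.        ]
{'clock': 0.1, 'joints': array([-7.59005231e+01,  5.25880460e+00,  7.05739673e+01,  3.58223198e-05,
        1.04266514e+02, -3.24779762e+00]), 'joint_vel': array([ 0.10966056, -0.03016039, -0.14672656,  0.02990539,  0.00559624,
       -0.01586336]), 'joint_torque': array([ 3.73236806e-03, -4.47855413e+01, -4.07571101e+01,  7.00019184e-02,
        2.84007780e-02, -1.09442444e-04]), 'tcp_pos': array([ 0.17891798, -0.57275989,  0.40362955]), 'orientation': array([-1.79900875e+02, -5.65966879e-03,  1.73472784e+01]), 'contact_force': array([ 0.34790092, -0.56892262,  0.31139649]), 'torque': array([-0.0080877 , -0.04660084, -0.03849582]), 'gripper_force': 0.0, 'opening': 0.0878183558677569}
```

View pics/top0.png

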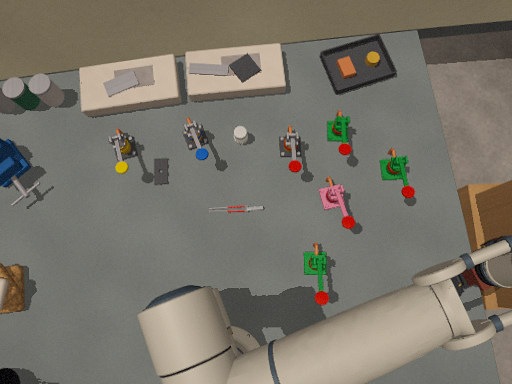

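View pics/side0.png

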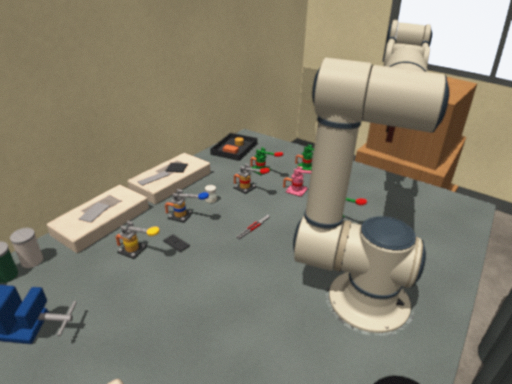

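Candidates for the red valve, by their red pads in the top view:
- (295,166): grey flange, brass barrel with red band. This is my choice.
- (345,149), (408,192), (321,298): green look-alikes.
- (348,222): pink look-alike.

The blue pad is at (202,154) and the yellow one, to be avoided, at (122,168). In the side view red is about (264,171), blue (203,196) and yellow (153,231).

```bash
cat > h.py <<'E'
import numpy as np,cv2
def K(s): return np.array([[s["fx"],0,s["cx"]],[0,s["fy"],s["cy"]],[0,0,1.]])
def ray(s,px):
    u=cv2.undistortPoints(np.array([[px]],float),K(s),np.array(s["dist_coeffs"],float))[0,0]
    R=np.array(s["R"]);d=R.T@[u[0],u[1],1.]
    return -R.T@np.array(s["t"]),d/np.linalg.norm(d)
def plane(s,px,z):
    c,d=ray(s,px); return c+d*(z-c[2])/d[2]
def tri(rays):
    A=sum(np.eye(3)-np.outer(d,d) for c,d in rays); b=sum((np.eye(3)-np.outer(d,d))@c for c,d in rays)
    return np.linalg.solve(A,b)
def proj(s,X):
    return cv2.projectPoints(np.array([X],float),cv2.Rodrigues(np.array(s["R"]))[0],np.array(s["t"],float),K(s),np.array(s["dist_coeffs"],float))[0][0,0]
H={"red":((0,8),(172,180)),"blue":((105,125),),"yellow":((22,32),)}
def blob(s,col,near,rad=25):
    h=cv2.cvtColor(s["frame"],cv2.COLOR_RGB2HSV)
    m=sum(cv2.inRange(h,(a,170,110),(b,255,255)) for a,b in H[col])
    n,l,st,c=cv2.connectedComponentsWithStats(m.astype(np.uint8))
    k=[i for i in range(1,n) if st[i,4]>8 and np.hypot(*(c[i]-near))<rad]
    i=max(k,key=lambda i:st[i,4]); return c[i],st[i]
E
python3 - <<'E'
from h import *; import pickle
t=pickle.load(open("top.pkl","rb"));s=pickle.load(open("side.pkl","rb"))
for c,a,b,f in (("red",(295,166),(264,171),(290,148)),("blue",(202,154),(203,196),(195,136)),("yellow",(122,168),(153,231),(124,149))):
    p,st=blob(t,c,a,8);q,sq=blob(s,c,b,8)
    X=tri([ray(t,p),ray(s,q)])
    print(c,p.round(1),st,q.round(1),sq,"tri",X.round(4),"plane",plane(t,p,.11).round(4),"flange~",plane(t,f,0.0).round(3))
a=t["frame"][110:190,100:360];b=s["frame"][140:265,100:340]
cv2.imwrite("pics/crop.png",cv2.resize(a,(780,240),interpolation=2)[:,:,::-1])
E
```

```text
red [294.6 165.9] [289 161  12  11 112] [264.3 170.1] [260 168  10   6  41] tri [ 0.5037 -0.2582  0.1101] plane [ 0.5024 -0.2588  0.11  ] flange~ [ 0.59  -0.268  0.   ]
blue [201.4 153.7] [196 149  12  11 107] [203.  195.4] [199 193   9   6  43] tri [ 0.574  -0.0086  0.1037] plane [ 0.5705 -0.01    0.11  ] flange~ [0.666 0.015 0.   ]
yellow [121.3 167.1] [115 162  13  12 115] [152.6 230.7] [147 227  12   8  73] tri [0.565  0.215  0.1046] plane [0.5619 0.2125 0.11  ] flange~ [0.654 0.235 0.   ]
```

View pics/crop.png

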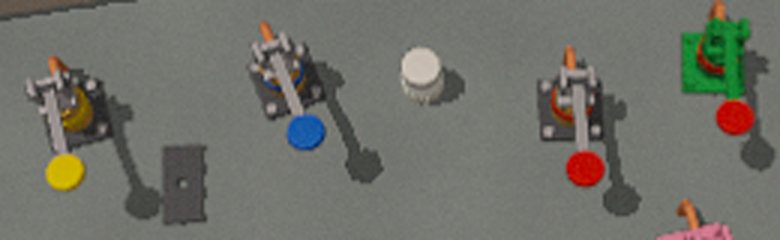

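The crop shows the chosen red pad at crop (585,168), on a brass valve with a red band and a dark bolted flange. The blue pad is at crop (305,132). Next I close the fingers, hover over the red pad and check with the wrist camera.

```bash
python3 - <<'E'
from h import *; import pickle
from station import r
t=pickle.load(open("top.pkl","rb"))
o={}
for c,pad,pv in (("red",(294.6,165.9),(291,139)),("blue",(201.4,153.7),(191.5,127.5))):
    P=plane(t,pad,.109);Q=plane(t,pv,.09);d=Q-P
    o[c]=(P,np.degrees(np.arctan2(d[1],d[0]))); print(c,P.round(4),np.hypot(*d[:2]).round(4),o[c][1].round(1))
P,y=o["red"]
r.grab(5)
r.reach([P[0],P[1],.112+.182+.09],[180,0,y])
w=r.snapshot("wrist");pickle.dump(w,open("w_red.pkl","wb"))
cv2.imwrite("pics/w_red.png",w["frame"][:,:,::-1])
st=r.sense();print(st["clock"],st["tcp_pos"],st["orientation"],st["joints"],st["contact_force"],st["opening"],proj(w,P))
E
```

```text
red [ 0.5026 -0.2589  0.109 ] 0.0846 -3.0
blue [ 0.5709 -0.0098  0.109 ] 0.0904 14.1
3.15 [ 0.50220765 -0.25972734  0.38402756] [ 1.79984663e+02  2.67778152e-03 -3.09761346e+00] [-3.07898713e+01 -3.18782403e-01  7.82943902e+01 -1.51565576e-02
  1.02019636e+02  6.23045849e+01] [ 0.54074441 -0.94581386 -0.36644049] 0.000294646148084514 [252.69468457 194.22814883]
```

View pics/w_red.png

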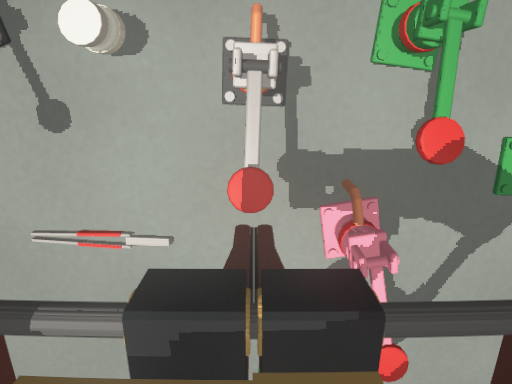

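The wrist view shows the red pad at (250,190) on the grey-flanged brass valve with the closed fingers just below it in the image. I predicted (253,194), so the estimate is 2–3 mm off. I'll refine it and press in small steps while watching the force.

```bash
cat >> h.py <<'E'
def press(r,P,yaw):
    r.servo_line([P[0],P[1],.125+.182],[180,0,yaw],speed=.1)
    r.wait(.2); f0=r.sense()["contact_force"][2]; z=.121; log=[]
    while z>.066:
        r.servo_line([P[0],P[1],z+.182],speed=.03); st=r.sense()
        f=st["contact_force"][2]-f0; log.append((round(z*1e3,1),round((st["tcp_pos"][2]-.182)*1e3,1),round(float(f),1)))
        if abs(f)>9: break
        z-=.002 if z>.084 else .001
    print(log,st["clock"])
E
python3 - <<'E'
from h import *; import pickle
from station import r
t=pickle.load(open("top.pkl","rb"));w=pickle.load(open("w_red.pkl","rb"))
p,_=blob(w,"red",(250,190),30)
X=tri([ray(w,p),ray(t,(294.6,165.9))]);Y=plane(w,p,.110);print(p,X,Y)
P=(Y+plane(t,(294.6,165.9),.110))/2 if abs(X[2]-.11)>.02 else X
print(P); press(r,P,-3)
w=r.snapshot("top");cv2.imwrite("pics/t1.png",cv2.resize(w["frame"][90:210,90:370],(784,336),interpolation=2)[:,:,::-1])
E
```

```text
Traceback (most recent call last):
  File "h.py", line 20, in blob
    i=max(k,key=lambda i:st[i,4]); return c[i],st[i]
ValueError: max() iterable argument is empty
```

```bash
echo
sed -i 's/(a,170,110)/(a,130,70)/' h.py; python3 - <<'E'
from h import *; import pickle
t=pickle.load(open("top.pkl","rb"));w=pickle.load(open("w_red.pkl","rb"))
print([cv2.cvtColor(w["frame"],cv2.COLOR_RGB2HSV)[190,x] for x in (240,250,260)])
p,st=blob(w,"red",(250,190),30);print(p,st)
X=tri([ray(w,p),ray(t,(294.6,165.9))]);print(X,plane(w,p,.110),plane(t,(294.6,165.9),.11))
E
```

```text
[array([  2, 154, 244], dtype=uint8), array([  1, 156, 170], dtype=uint8), array([  1, 156, 172], dtype=uint8)]
[249.90611489 189.72575664] [ 227  167   46   46 1619]
[ 0.5043719  -0.25817905  0.10369157] [ 0.50656493 -0.25694067  0.11      ] [ 0.50230161 -0.25873328  0.11      ]
```

```bash
python3 - <<'E'
from h import *
from station import r
press(r,[.5042,-.258],-3)
w=r.snapshot("side");cv2.imwrite("pics/s1.png",cv2.resize(w["frame"][120:260,100:320],(770,490),interpolation=2)[:,:,::-1])
E
```

```text
[(121.0, np.float64(120.6), -0.9), (119.0, np.float64(118.8), -0.1), (117.0, np.float64(117.0), -0.5), (115.0, np.float64(115.0), -0.0), (113.0, np.float64(112.9), 0.3), (111.0, np.float64(110.8), 0.6), (109.0, np.float64(108.8), -0.6), (107.0, np.float64(106.8), 0.8), (105.0, np.float64(104.8), -0.1), (103.0, np.float64(102.8), 0.3), (101.0, np.float64(100.8), -0.7), (99.0, np.float64(98.8), 0.4), (97.0, np.float64(96.8), -0.7), (95.0, np.float64(94.8), -0.6), (93.0, np.float64(92.8), -0.1), (91.0, np.float64(90.9), 0.1), (89.0, np.float64(88.8), 0.6), (87.0, np.float64(86.8), 0.1), (85.0, np.float64(84.8), -0.8), (83.0, np.float64(82.8), 0.0), (82.0, np.float64(81.9), 0.5), (81.0, np.float64(81.0), 1.5), (80.0, np.float64(80.0), 0.3), (79.0, np.float64(79.0), 0.8), (78.0, np.float64(77.9), 1.6), (77.0, np.float64(76.9), 2.1), (76.0, np.float64(76.3), 2.5), (75.0, np.float64(76.1), 7.8), (74.0, np.float64(76.0), 10.2)] 11.55
```

View pics/s1.png

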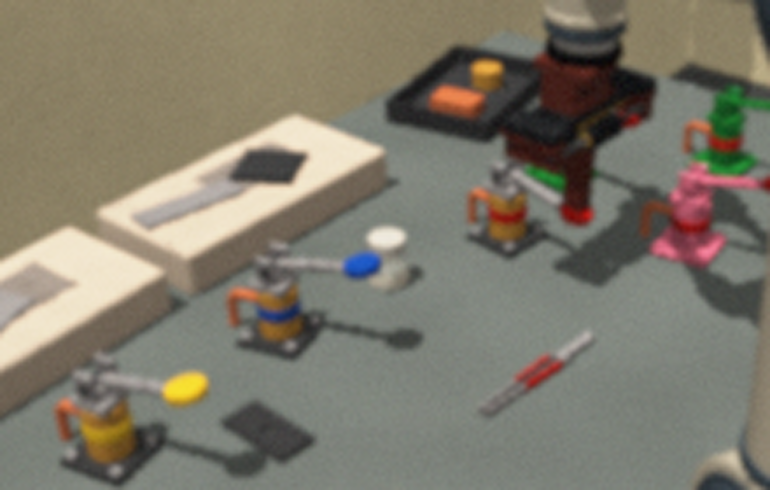

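The red lever slopes down with its pad at crop (577,215) under the fingertips. The force rose sharply at a tip height of 76 mm, which matches the stop. I'll withdraw, look back at red, then hover over blue.

```bash
python3 - <<'E'
from h import *; import pickle
from station import r
t=pickle.load(open("top.pkl","rb"))
r.servo_line([.5042,-.258,.384],speed=.12)
r.reach([.5715,-.0098,.384],[180,0,14])
w=r.snapshot("wrist");pickle.dump(w,open("w_blue.pkl","wb"))
s=r.snapshot("side")
q,_=blob(s,"red",(264,180),14);p,st=blob(w,"blue",proj(w,[.571,-.0098,.109]),40)
print("red now side",q)
print(p,st,tri([ray(w,p),ray(t,(201.4,153.7))]),tri([ray(w,p),ray(t,(201.4,153.7)),ray(s,blob(s,"blue",(203,195),8)[0])]),plane(w,p,.11),r.sense()["clock"])
cv2.imwrite("pics/w_blue.png",np.hstack([cv2.resize(w["frame"],(400,300)),cv2.resize(s["frame"][120:240,180:340],(400,300))])[:,:,::-1])
E
```

```text
red now side [264.28888889 180.33333333]
[251.03629294 186.39144524] [ 229  165   45   44 1543] [ 0.57451943 -0.00836257  0.09778599] [ 0.57486654 -0.00844617  0.10331086] [ 0.57768665 -0.00730769  0.11      ] 13.925
```

View pics/w_blue.png

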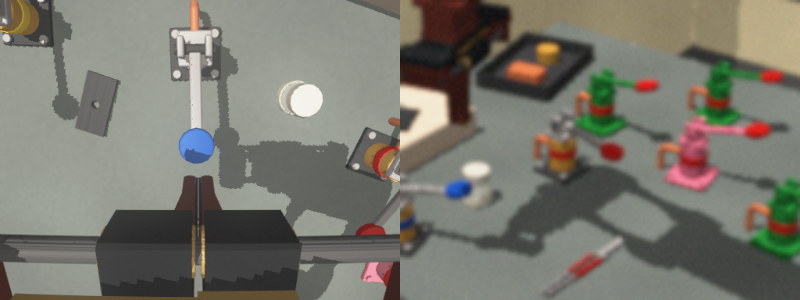

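The wrist view shows the blue pad at about (197,145) in the left half. In the right half the red lever stays down, with its pad at (612,152). Now I press blue.

```bash
python3 - <<'E'
from h import *
from station import r
press(r,[.5745,-.0084],14)
r.servo_line([.5745,-.0084,.34],speed=.12)
r.servo_line([.49,-.10,.42],speed=.2)
s=r.snapshot("side");t=r.snapshot("top");st=r.sense()
for c,a,z in (("red",(264,180),.074),("blue",(203,205),.074)):
    q,_=blob(s,c,a,14);print(c,q)
print(st["clock"],st["contact_force"])
cv2.imwrite("pics/end.png",np.hstack([cv2.resize(s["frame"][120:270,100:300],(400,300)),cv2.resize(t["frame"][90:240,100:300],(400,300))])[:,:,::-1])
E
```

```text
[(121.0, np.float64(120.6), -0.7), (119.0, np.float64(118.8), -1.4), (117.0, np.float64(116.8), -1.2), (115.0, np.float64(114.8), -1.2), (113.0, np.float64(112.8), -1.6), (111.0, np.float64(111.0), -0.4), (109.0, np.float64(108.9), -1.0), (107.0, np.float64(106.8), -0.7), (105.0, np.float64(104.8), -0.6), (103.0, np.float64(102.7), -1.0), (101.0, np.float64(100.8), -1.4), (99.0, np.float64(98.8), -0.5), (97.0, np.float64(96.7), -1.2), (95.0, np.float64(94.7), -0.8), (93.0, np.float64(92.8), -1.6), (91.0, np.float64(90.8), -0.9), (89.0, np.float64(88.8), -0.6), (87.0, np.float64(86.8), 0.1), (85.0, np.float64(84.8), -1.0), (83.0, np.float64(82.8), -1.3), (82.0, np.float64(82.0), -0.5), (81.0, np.float64(81.0), -0.3), (80.0, np.float64(80.0), -0.3), (79.0, np.float64(78.9), 0.2), (78.0, np.float64(77.9), -0.3), (77.0, np.float64(76.9), 0.4), (76.0, np.float64(76.2), 1.7), (75.0, np.float64(76.0), 5.4), (74.0, np.float64(75.8), 8.8), (73.0, np.float64(75.7), 13.1)] 22.575
red [264.06122449 180.20408163]
blue [203.89393939 204.48484848]
24.425 [ 0.58589854 -0.30149229 -0.34125912]
```

View pics/end.png

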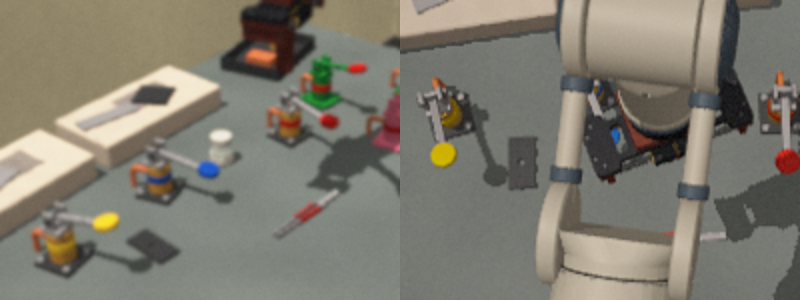

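The red pad at (330,121) and the blue pad at (208,170) are both down. The yellow lever is still up at (106,222), and the jar, plate and tweezers are where they started. The arm is clear, so I'm handing in.

```bash
python3 -c "
from station import r
print(r.hand_in())"
```

```text
the job is handed in; nothing more can be done
None
```

The gas is shut off: I pressed the red lever to its stop, then the blue one, drew the arm clear without touching anything else, and handed the job in at about 24 s of the 42 s limit.

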